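# Feel out the open gap of a sample mill with a feeler gauge

### The job

Pull the feeler gauge out of its wooden storage block by its steel blade, lay it down flat on the black mat and let go, then take it by its yellow handle. Slide the blade gently and level into the sample mill's two gaps until you have felt out the one that takes it: in the wrong one the blade stops hard after a short way, in the right one it goes all the way with only a light drag. Leave the gauge fully home in that gap with its handle against the mill's face, and do not disturb the loose cup, tray and spoon.

Things in the scene. Friction and masses are not known exactly. Their poses are not given: they have to be found in the camera images.
- gauge_handle (a point): Centre of the feeler gauge's yellow handle, 80 long (x) x 26 wide (y) x 40 mm tall; it rests on its underside, 20 mm below. +x runs from handle to blade, z up. The handle's flat front face (shoulder) is 40 mm ahead; the blade begins there. Gauge 160 mm long, about 0.15 kg, balances on its handle. At the start the handle is in the block's pocket, 8 mm showing.
- gauge_blade (a point): Centre of the gauge's flat steel blade, 80 long (x) x 30 wide (y) x 5 mm thick (z). 80 mm ahead of the handle's centre and 26.5 mm above the handle's underside, so the blade's underside hangs 24 mm above whatever the handle rests on and fingers can reach round its long edges. Same axes as gauge_handle.
- gauge_tip (a point): Middle of the blade's front edge, 40 mm ahead (+x) of gauge_blade, half-way through its thickness. Same axes.
- block_mouth (a point): Middle of the open end of the fixed wooden storage block (85 x 50 x 53 mm tall, top closed), 24 mm above the table. +x points out of the pocket, the way to pull the gauge; the gauge points the same way. Pocket 80 deep, 30 wide, 43 mm high, floor 4 mm above the table. The gauge is clear after an 80 mm level pull.
- mat_top (a point): Centre of the top face of the fixed black rubber mat, 240 (its x) x 180 (its y) x 3 mm thick, flat on the table.
- gap_left (a point): Middle of the lower edge of the mouth of the left (blue-fronted) gap in the front face of the fixed grey sample mill. +x points level into the gap, y to the left along the face, z up. Mouth 38 wide (y) x 13.5 mm high, its floor at this point's height, 32.5 mm above the table. A light sprung roller 40 to 70 mm in drags on the blade with about 1 to 4 N.
- gap_right (a point): The same point of the right (orange-fronted) gap, 110 mm to the right (-y) of gap_left; same size, axes and roller. In one of the two gaps (left or right, not known beforehand; very rarely neither) a steel jaw stops the blade 22 mm in, springy at 3 N per mm for 8 mm, then rigid. In the other the blade goes 80 mm in, until the handle's shoulder meets the mill's face.
- mill_ledge (a point): Middle of the mill's level aluminium ledge in front of its face, 100 deep (x, ends at the face 50 mm ahead) x 230 mm wide, top 10 mm above the table. With the handle resting on it the blade is level with the gaps, its underside 1.5 mm above their floor. Mill behind the face: 100 deep, 230 wide, 82 mm high (small knobs to 98 mm). Axes as gap_left.
- cup: Loose glass cup, 76 mm across, 65 mm high; origin under its centre. Leave alone.
- tray: Loose black plastic sample tray, 110 x 90 x 30 mm; origin under its centre. Leave alone.
- spoon: Loose steel spoon, 180 mm long, lying flat on the table; origin near its middle, handle to its -x. Leave alone.
Mind the look-alikes: they are no part of the job. What is meant by the part that bears gauge_handle is not green, and is the larger of those in its own colour.

How it is judged:
On the way, in this order (a step that is already met when the one before it is completed fails the run):
1. the gauge lies on the mat, handle down and level, let go and still (x of gauge_handle in the frame of mat_top between -0.12 and 0.12 m and y of gauge_handle in the frame of mat_top between -0.09 and 0.09 m and z of gauge_handle in the frame of mat_top below 0.024 m and angle between gauge_handle's own z axis and vertical below 0.1 rad and contact force between the fingers and gauge below 0.1 N and linear speed of gauge below 0.02 m/s), for 0.2 s.
2. the blade is slid at least 60 mm into one of the gaps while the gripper holds the gauge (((x of gauge_tip in the frame of gap_left between 0.06 and 0.085 m and y of gauge_tip in the frame of gap_left between -0.009 and 0.009 m and z of gauge_tip in the frame of gap_left between -0.003 and 0.012 m) or (x of gauge_tip in the frame of gap_right between 0.06 and 0.085 m and y of gauge_tip in the frame of gap_right between -0.009 and 0.009 m and z of gauge_tip in the frame of gap_right between -0.003 and 0.012 m)) and contact force between the fingers and gauge above 1 N), for 0.1 s.
At the end, for the whole second after the job is handed in: The gauge rests still and level (within 0.1 rad) in one of the two gaps, its blade at least 75 of its 80 mm in (handle's shoulder within 5 mm of the face), within 9 mm of the gap's middle and 0.12 rad of its direction, let go (((x of gauge_tip in the frame of gap_left between 0.075 and 0.085 m and y of gauge_tip in the frame of gap_left between -0.009 and 0.009 m and z of gauge_tip in the frame of gap_left between -0.003 and 0.012 m) or (x of gauge_tip in the frame of gap_right between 0.075 and 0.085 m and y of gauge_tip in the frame of gap_right between -0.009 and 0.009 m and z of gauge_tip in the frame of gap_right between -0.003 and 0.012 m)) and angle between the x axis of gauge_tip and the x axis of gap_left, either way round below 0.12 rad and angle between gauge_handle's own z axis and vertical below 0.1 rad and linear speed of gauge below 0.01 m/s); the robot touches nothing.
It fails at once if the gauge is forced: pressed against the mill with more than 40 N (contact force between gauge and mill above 40 N).
It fails at once if the cup, tray or spoon is moved more than 30 mm (distance of any of cup, tray, spoon from where it was at the start of the episode above 0.03 m).
It also fails if it takes over 67 s, if anything falls off the work surface, if the arm or the gripper's body presses on something with over 40 N, if the wrist force passes 120 N, or if a joint passes its speed limit or range.

### The arm

A 7-joint arm with a two-finger parallel gripper is mounted at the origin on the work surface. World frame = base frame: x ahead of the robot, y to its left, z up, the work surface at z = 0. Lengths are in m, angles in rad, forces in N, time in s.
With the tool pointing down it reaches from about 0.4 to 0.875 m from the base axis. Payload 19.3 kg.
Tool frame: the origin (TCP) lies at the very end of the fingers, on their centre line; the grasp point (between the pads) lies 19 mm behind it; z points along the fingers, y is the direction in which the jaws open and shut (so a half turn about z gives the same grasp; the last joint's range is limited). The gripper opens to 85 mm and grips with 20 to 120 N. Pads are 22 mm wide; open, the fingers measure 114 mm over their backs; the gripper's body (76 mm by 85 mm) begins 54 mm behind the grasp point. The pads swing forward as they close: fully open they stand 13 mm farther back than shut.
Start: joints at [-1.259, 0.521, -0.036, 1.599, 0.021, 1.021, -0.113], TCP at [0.233, 0.58, 0.231] pointing down, gripper open.
Joint ranges: [-2.91, 2.91], [-0.3, 2.13], [-1.5, 1.42], [0.17, 2.43], [-1.26, 4.41], [0.16, 1.93], [-2.52, 2.52]. Speed limits (rad/s): [1.89, 1.89, 2.39, 2.39, 3.01, 3.01, 3.01].

### API

Orientations are given as [roll, pitch, yaw] about the fixed x, y, z axes, in that order (R = Rz(yaw) Ry(pitch) Rx(roll)).
In Python, from workcell import bot, grab_frame, calibration, workorder gives the robot as it stands.
- The arm moves only by the tool move_arm, never from a script. Its arguments are lists of equal length, an entry for each row: "jaw": the closure in counts, from 0 (fully open) to 255 (shut); "dp": the shift along the tool's x, y, z in units of 800 mm (1.0 is 800 mm), a list of three; "rotation": the turn, a rotation vector about the tool's x, y, z in units of pi rad (1.0 is pi rad), a list of three. In form: {"jaw": [jaw, ...], "dp": [[dx, dy, dz], ...], "rotation": [[rx, ry, rz], ...]}. A call has 1 to 10 rows; each row shifts and turns the commanded pose from where the row before left it, along the tool's axes as they then stand; what a row does not reach is not made up. A row lasts 1/8 s, in which the tool goes at most 62.5 mm and 10.7 degrees, less where a joint would pass 70% of its speed; a pose out of reach is approached as far as the arm can. A call with a number of a shift or a turn outside -1 to 1 is refused whole. A call with a gripper value outside its range is refused whole. The fingers move at their own pace and stop on an object; "squeeze" is the grip in N (left out, the last holds). Time passes only in rows, so rows that do not move let the fingers close. It gives the time, the measured TCP pose, the force and the opening at its end, in the units of the state.
- bot.observe(): the state, without advancing time (a new reading comes with each control period).
- grab_frame(name): name is "side" or "top"; returns the picture (420x560x3 uint8, blue, green, red); there is no depth.
- calibration(name): a dict with "camera_matrix" (3x3 intrinsics, pixels), "T" (4x4, takes a point from camera to world coordinates). Camera axes: x right, y down, z forward; pixel columns grow to the right and rows downward; lengths in m; the calibration is good to about 2 mm. A picture is of the moment at which its call begins. calibration takes no time and is no camera call.
- workorder.job_done(): hands the job in, once; it reports no verdict.
The state is a dict: "clock": time; "qpos": joint angles; "qd": joint speeds; "joint_efforts": joint torques, N m; "position": TCP position; "tool_rot": TCP orientation; "force": force on the tool from outside, world axes, zero at the start; "moment": the same for the moment, N m; "grip_width": finger opening in m.
Only numpy, scipy, OpenCV 4.12 (cv2) and the standard library are available. Lean on these libraries where they do the work, as an engineer would, in place of code of your own. Each camera call takes 0.05 s, during which the arm holds its last target. There are 200 camera calls.

## Working session

There is one attempt and no reset: what is moved stays moved. The work goes in short steps, Python scripts to look and compute and a tool call to move; the robot and the scene stay as the last step left them, time stands still between calls to the robot, and variables do not carry over. Pictures are saved under pics/ and viewed, about 8 in all and at most 12, crops included, and the job is handed in when it is done.

Besides the shell and the picture viewer there is one more tool, called after "Emit:" as name(argument=value, ...), one argument or row to a line, values as JSON. move_arm: Moves the arm, as the interface text tells. Shifts and turns lie within -1 to 1; 1 stands for 800 mm of shift or pi rad of turn. Its arguments: {"type":"object","properties":{"jaw":{"type":"array","items":{"type":"number"}},"dp":{"type":"array","items":{"type":"array","items":{"type":"number","minimum":-1,"maximum":1}}},"rotation":{"type":"array","items":{"type":"array","items":{"type":"number","minimum":-1,"maximum":1}}},"squeeze":{"type":"number"}},"required":["jaw","dp","rotation"]}

```bash
ls; mkdir -p pics
python3 - <<'E'
from workcell import bot, grab_frame, calibration
import cv2,numpy as np
s=bot.observe(); print(s)
for n in("top","side"):
    im=grab_frame(n); cv2.imwrite(f"pics/{n}0.png",im)
    c=calibration(n); print(n,np.round(c["camera_matrix"],2).tolist(),np.round(c["T"],4).tolist())
E
```

```text
pics
{'clock': 0.0, 'qpos': array([-1.2592012 ,  0.52201932, -0.03632198,  1.59997544,  0.02116607,
        1.02109215, -0.11278756]), 'qd': array([-1.29310042e-05,  2.15862464e-03,  2.84000057e-04, -1.81536247e-03,
        2.78576649e-05,  9.83591228e-04, -9.69912535e-04]), 'joint_efforts': array([-1.70594376e-03, -9.27103400e+01,  1.97887748e+00, -3.69923759e+01,
        1.77088729e-02,  8.21120484e-03, -3.31246054e-05]), 'position': array([0.23277406, 0.57968871, 0.23073414]), 'tool_rot': array([-3.14048307e+00,  5.21435784e-05,  2.75977699e+00]), 'force': array([ 0.42547073, -0.36777557, -0.86454201]), 'moment': array([-0.03187487,  0.00362602,  0.04070549]), 'grip_width': 0.08545827279806349}
top [[386.75, 0.0, 286.94], [0.0, 386.75, 206.63], [0.0, 0.0, 1.0]] [[0.1557, -0.9673, 0.2002, 0.3846], [-0.9878, -0.1528, 0.0304, -0.0433], [0.0012, -0.2025, -0.9793, 1.0196], [0.0, 0.0, 0.0, 1.0]]
side [[499.02, 0.0, 274.95], [0.0, 499.02, 211.22], [0.0, 0.0, 1.0]] [[0.8852, -0.3474, 0.3093, 0.1595], [-0.4649, -0.6815, 0.5651, -0.7797], [0.0144, -0.6441, -0.7648, 1.0703], [0.0, 0.0, 0.0, 1.0]]
```

View pics/top0.png

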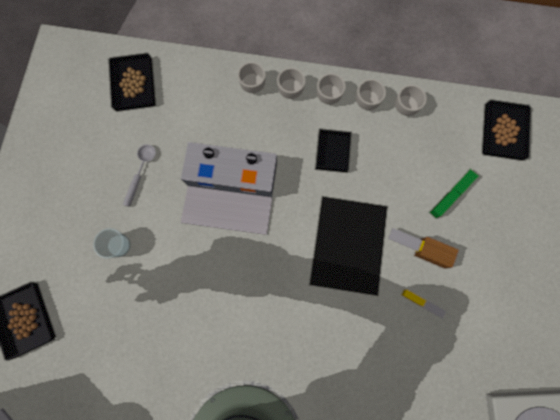

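View pics/side0.png

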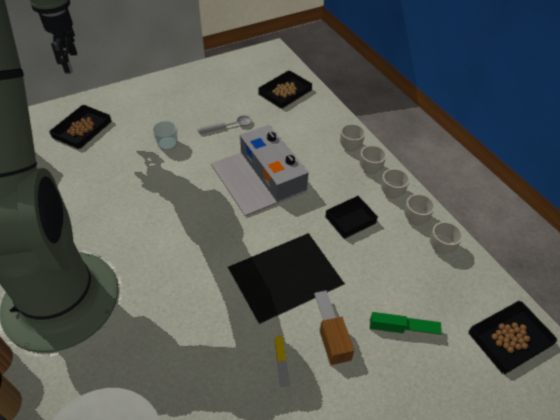

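The top view shows three gauge-like things: a yellow handle in the brown block with its blade out (px 425,245 / blade 405,239), a small loose yellow-handled one (415,298), and a green one (455,195). By the description I choose the one in the block. I'll check that in a close crop.

```bash
cat > h.py <<'E'
import numpy as np,cv2
from workcell import bot,grab_frame,calibration
def px2w(n,u,v,z):
    c=calibration(n);K=np.array(c["camera_matrix"]);T=np.array(c["T"])
    d=T[:3,:3]@np.linalg.solve(K,[u,v,1.]);o=T[:3,3]
    return o+d*(z-o[2])/d[2]
def w2px(n,p):
    c=calibration(n);K=np.array(c["camera_matrix"]);T=np.array(c["T"])
    q=K@(T[:3,:3].T@(np.array(p)-T[:3,3]));return q[:2]/q[2]
def crop(im,x,y,w,h,k):
    return cv2.resize(im[y:y+h,x:x+w],None,fx=k,fy=k,interpolation=cv2.INTER_CUBIC)
E
python3 - <<'E'
from h import *
t=cv2.imread("pics/top0.png");s=cv2.imread("pics/side0.png")
a=crop(t,380,220,90,70,4.4)  # 396x308
b=crop(t,175,140,110,100,4)  # 440
b=crop(t,178,138,100,100,3.96)
c=crop(s,300,280,66,90,3.2)
d=crop(s,205,120,110,100,3.2)
def fit(i,w,h):
    o=np.zeros((h,w,3),np.uint8);i=i[:h,:w];o[:i.shape[0],:i.shape[1]]=i;return o
o=np.hstack([np.vstack([fit(a,398,300),fit(c,398,300)]),np.vstack([fit(b,400,300),fit(d,400,300)])])
o=np.vstack([np.hstack([crop(t,380,220,80,60,5),crop(s,295,280,80,60,5)]),np.hstack([crop(t,178,140,100,75,4),crop(s,205,120,100,75,4)])])
print(o.shape);cv2.imwrite("pics/c1.png",o)
E
```

```text
(600, 800, 3)
```

View pics/c1.png

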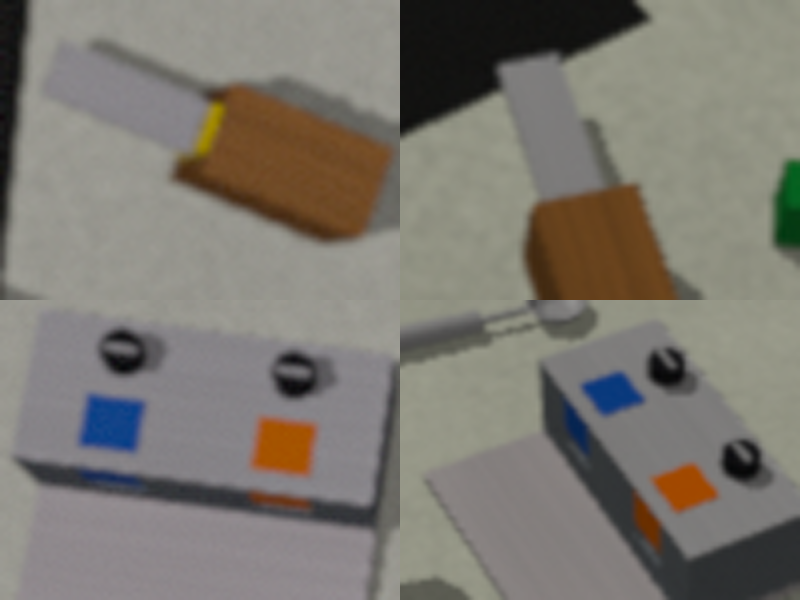

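The crop confirms the choice: a wide blade with a yellow strip at the block's mouth, larger than the loose yellow one. Next I fit the poses of the gauge, block, mill and mat to the corners I read off both cameras.

```bash
cat > fit.py <<'E'
from h import *
from scipy.optimize import least_squares
def fit(obs,x0):
    # obs: (cam,u,v,local xyz [x,y], world z)
    def r(q):
        c,s=np.cos(q[2]),np.sin(q[2]);o=[]
        for n,u,v,x,y,z in obs:
            o+=list(w2px(n,[q[0]+c*x-s*y,q[1]+s*x+c*y,z])-[u,v])
        return o
    f=least_squares(r,x0,loss="soft_l1");return f.x,np.round(np.array(f.fun).reshape(-1,2),1).tolist()
E
python3 - <<'E'
from fit import *
T,S="top","side"
def tc(x,y):return (380+x/5,220+y/5)
def sc(x,y):return (295+(x-400)/5,280+y/5)
def tm(x,y):return (178+x/4,140+(y-300)/4)
def sm(x,y):return (205+(x-400)/4,120+(y-300)/4)
print("tip",px2w(T,*tc(50,67),.033),"base",px2w(T,*tc(201,126),.033))
print("side tip",px2w(S,*sc(527,59),.033))
# gauge: origin = blade centre; looking from tip back.. left(+y) decided by yaw
t=px2w(T,*tc(50,67),.033);b=px2w(T,*tc(201,126),.033)
yaw=np.arctan2(*(t-b)[[1,0]]);print("yaw0",yaw,np.linalg.norm((t-b)[:2]))
# image: +y of gauge => in top image pointing? blade tip points left(+world y); its left = world -x = image down
ob=[(T,*tc(60,42),.04,-.015,.033),(T,*tc(40,92),.04,.015,.033),(T,*tc(213,100),-.04,-.015,.033),(T,*tc(190,152),-.04,.015,.033),
(S,*sc(498,66),.04,.015,.033),(S,*sc(557,52),.04,-.015,.033)]
print("gauge",fit(ob,[*(t+b)[:2]/2,yaw]))
# block: origin mouth
ob=[(T,*tc(232,86),0,-.025,.053),(T,*tc(392,150),-.085,-.025,.053),(S,*sc(533,205),0,.025,.053),(S,*sc(638,185),0,-.025,.053)]
print("block",fit(ob,[*b[:2],yaw]))
ob=[(T,*tm(15,457),0,.115,.082),(T,*tm(378,502),0,-.115,.082),(T,*tm(45,310),.1,.115,.082),(T,*tm(395,355),.1,-.115,.082),
(S,*sm(540,362),0,.115,.082),(S,*sm(687,555),0,-.115,.082),(S,*sm(660,320),.1,.115,.082),(S,*sm(425,475),-.1,.115,.01)]
print("mill face",fit(ob,[.6,.2,0]))
ob=[(T,322,197,.12,.09,.003),(T,387,205,.12,-.09,.003),(T,378,294,-.12,-.09,.003),(T,311,286,-.12,.09,.003)]
print("mat",fit(ob,[.45,-.1,0]))
for n,u,v in (("cup",112,250),("spoon bowl",148,152),("spoon end",130,204),("tray",333,150),("smallg",421,302)):print(n,px2w(T,u,v,0))
E
```

```text
tip [ 0.55821121 -0.28517039  0.033     ] base [ 0.54001886 -0.36446919  0.033     ]
side tip [ 0.55864346 -0.28613872  0.033     ]
yaw0 1.3452834088004668 0.0813588411909585
gauge (array([ 0.54931475, -0.32498559,  1.33456975]), [[0.3, -0.5], [0.4, 0.3], [-0.8, -0.2], [0.1, 0.2], [-0.2, -0.1], [-0.0, 0.1]])
block (array([ 0.5372936 , -0.36705195,  1.31659907]), [[0.8, -0.7], [1.0, 0.0], [-0.7, -0.2], [-0.5, -0.6]])
mill face (array([0.60652766, 0.14355187, 0.02194762]), [[-0.4, 0.1], [-0.5, 0.8], [-0.5, -0.5], [0.9, -0.2], [0.1, -0.3], [1.1, 1.5], [-0.3, -0.1], [-0.0, 0.0]])
mat (array([ 0.51768168, -0.19067975,  0.0228441 ]), [[-1.0, -1.0], [0.5, -0.3], [1.9, 1.5], [-0.8, -0.0]])
cup [0.40623877 0.4245569  0.        ]
spoon bowl [0.68569622 0.39277847 0.        ]
spoon end [0.5342176 0.4071249 0.       ]
tray [ 0.77157608 -0.11300859  0.        ]
smallg [ 0.40010648 -0.38987622  0.        ]
```

Both cameras agree within about 1 mm, and the sizes match. Next I need a helper that turns targets into tool-frame shifts.

```bash
cat > go.py <<'E'
import sys
from h import *
# args: groups x,y,z,yaw ; '_' keeps. prints turn (units pi, tool z) then shift (units 800mm) in tool axes after that turn, assuming tool down
def plan(*ts):
    from scipy.spatial.transform import Rotation as Ro
    s=bot.observe();R=Ro.from_euler("xyz",s["tool_rot"]);p=np.array(s["position"])
    print("now t=%.2f"%s["clock"],np.round(p,4),np.round(s["tool_rot"],4),"F",np.round(s["force"],1),"w",round(s["grip_width"],4),"q7",round(s["qpos"][6],2))
    for x,y,z,yaw in ts:
        t=np.array([p[i] if a is None else a for i,a in enumerate((x,y,z))])
        R2=R if yaw is None else Ro.from_euler("xyz",[np.pi,0,yaw])
        rv=(R.inv()*R2).as_rotvec()
        print("turn",np.round(rv/np.pi,4),"rows",round(np.degrees(np.linalg.norm(rv))/10.7,1),"shift",np.round(R2.inv().apply(t-p)/.8,4),"rows",round(np.linalg.norm(t-p)/.0625,1))
        p,R=t,R2
if __name__=="__main__":
    plan(*[[None if a=="_" else float(a) for a in g.split(",")] for g in sys.argv[1:]])
E
python3 go.py .50,.12,_,_ .5445,-.3444,.15,_ _,_,_,1.33
```

```text
now t=0.10 [0.2328 0.5797 0.2308] [-3.1406e+00  1.0000e-04  2.7598e+00] F [ 0.4 -0.6 -0.2] w 0.0851 q7 -0.11
turn [0. 0. 0.] rows 0.0 shift [-5.240e-01 -4.088e-01  4.000e-04] rows 8.5
turn [0. 0. 0.] rows 0.0 shift [-0.2679 -0.5179  0.1015] rows 7.6
turn [-2.000e-04  2.000e-04  4.551e-01] rows 7.7 shift [0. 0. 0.] rows 0.0
```

Emit:
move_arm(
  jaw=[0,0,0,0,0,0,0,0,0,0],
  dp=[
    [-0.0524,-0.0409,0],
    [-0.0524,-0.0409,0],
    [-0.0524,-0.0409,0],
    [-0.0524,-0.0409,0],
    [-0.0524,-0.0409,0],
    [-0.0524,-0.0409,0],
    [-0.0524,-0.0409,0],
    [-0.0524,-0.0409,0],
    [-0.0524,-0.0409,0],
    [-0.0524,-0.0409,0],
  ],
  rotation=[
    [0,0,0],
    [0,0,0],
    [0,0,0],
    [0,0,0],
    [0,0,0],
    [0,0,0],
    [0,0,0],
    [0,0,0],
    [0,0,0],
    [0,0,0],
  ],
  squeeze=80,
)

```text
clock: 1.35
position: [0.5006, 0.1186, 0.2313]
tool_rot: [-3.142, -0.0, 2.76]
force: [0.7, 1.1, 0.5]
grip_width: 0.0851
```

Emit:
move_arm(
  jaw=[0,0,0,0,0,0,0,0,0,0],
  dp=[
    [-0.0268,-0.0518,0.01],
    [-0.0268,-0.0518,0.01],
    [-0.0268,-0.0518,0.01],
    [-0.0268,-0.0518,0.01],
    [-0.0268,-0.0518,0.01],
    [-0.0268,-0.0518,0.01],
    [-0.0268,-0.0518,0.01],
    [-0.0268,-0.0518,0.01],
    [-0.0268,-0.0518,0.01],
    [-0.0268,-0.0518,0.01],
  ],
  rotation=[
    [0,0,0],
    [0,0,0],
    [0,0,0],
    [0,0,0],
    [0,0,0],
    [0,0,0],
    [0,0,0],
    [0,0,0],
    [0,0,0],
    [0,0,0],
  ],
)

```text
clock: 2.6
position: [0.5444, -0.3457, 0.1507]
tool_rot: [3.141, -0.0, 2.76]
force: [0.3, 0.4, -0.0]
grip_width: 0.0855
```

Emit:
move_arm(
  jaw=[0,0,0,0,0,0,0,0,0,0],
  dp=[
    [0,0,0],
    [0,0,0],
    [0,0,0],
    [0,0,0],
    [0,0,0],
    [0,0,0],
    [0,0,0],
    [0,0,0],
    [0,0,0],
    [0,0,0],
  ],
  rotation=[
    [0,0,0.05],
    [0,0,0.05],
    [0,0,0.05],
    [0,0,0.05],
    [0,0,0.05],
    [0,0,0.05],
    [0,0,0.05],
    [0,0,0.05],
    [0,0,0.055],
    [0,0,0],
  ],
)

```text
clock: 3.85
position: [0.5445, -0.344, 0.1509]
tool_rot: [-3.141, 0.0, 1.332]
force: [-0.1, -0.1, 0.2]
grip_width: 0.0848
```

```bash
python3 go.py .5445,-.3444,.010,1.33
```

```text
now t=3.85 [ 0.5445 -0.344   0.1509] [-3.1407e+00  3.0000e-04  1.3315e+00] F [-0.1 -0.1  0.2] w 0.0848 q7 0.6
turn [-0.0003  0.0001  0.0005] rows 0.0 shift [-0.0005  0.0002  0.1761] rows 2.3
```

Emit:
move_arm(
  jaw=[0,0,0,0,0,0,0],
  dp=[
    [0,0,0.04],
    [0,0,0.04],
    [0,0,0.04],
    [0,0,0.03],
    [0,0,0.016],
    [0,0,0.01],
    [0,0,0],
  ],
  rotation=[
    [0,0,0],
    [0,0,0],
    [0,0,0],
    [0,0,0],
    [0,0,0],
    [0,0,0],
    [0,0,0],
  ],
)

```text
clock: 4.72
position: [0.5446, -0.3444, 0.0106]
tool_rot: [3.142, -0.0, 1.331]
force: [-0.2, -0.5, 1.0]
grip_width: 0.0852
```

Emit:
move_arm(
  jaw=[100,200,255,255,255,255,255,255],
  dp=[
    [0,0,0],
    [0,0,0],
    [0,0,0],
    [0,0,0],
    [0,0,0],
    [0,0,0],
    [0,0,0],
    [0,0,0],
  ],
  rotation=[
    [0,0,0],
    [0,0,0],
    [0,0,0],
    [0,0,0],
    [0,0,0],
    [0,0,0],
    [0,0,0],
    [0,0,0],
  ],
  squeeze=60,
)

```text
clock: 5.72
position: [0.5447, -0.3443, 0.0108]
tool_rot: [3.141, -0.0, 1.33]
force: [-0.3, 2.2, 5.3]
grip_width: 0.028
```

Run:
```python
from h import *
t=grab_frame("top");s=grab_frame("side")
cv2.imwrite("pics/g1.png",np.hstack([crop(t,360,190,100,100,4),crop(s,270,240,100,100,4)]))
print(bot.observe()["position"],bot.observe()["grip_width"])
```

```text
[ 0.54471221 -0.34427188  0.01076982] 0.028535206176338545
```

View pics/g1.png

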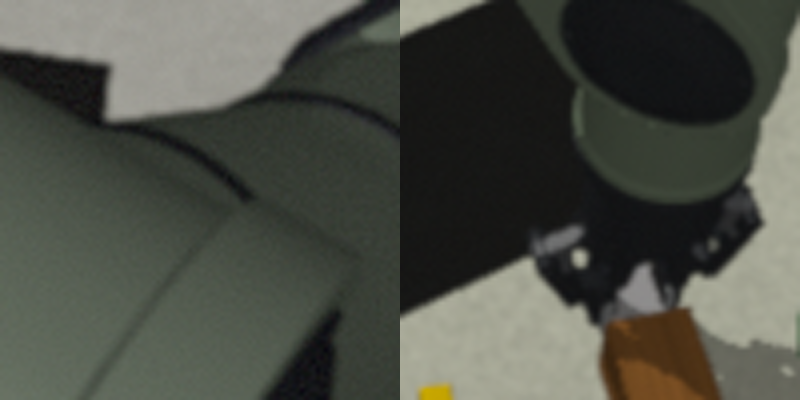

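The side view shows the blade between the fingers just ahead of the block (crop 640,290). The width reads 28 mm, which fits the 30 mm blade. I'll pull level, first a little to test.

Emit:
move_arm(
  jaw=[255,255,255,255],
  dp=[
    [0.007,0,0],
    [0.007,0,0],
    [0.007,0,0],
    [0.007,0,0],
  ],
  rotation=[
    [0,0,0],
    [0,0,0],
    [0,0,0],
    [0,0,0],
  ],
)

```text
clock: 6.32
position: [0.55, -0.322, 0.0104]
tool_rot: [-3.141, -0.0, 1.331]
force: [-0.3, -1.8, 1.1]
grip_width: 0.0285
```

Emit:
move_arm(
  jaw=[255,255,255,255,255,255,255,255],
  dp=[
    [0.012,0,0],
    [0.012,0,0],
    [0.012,0,0],
    [0.012,0,0],
    [0.012,0,0],
    [0.012,0,0],
    [0.012,0,0],
    [0.012,0,0],
  ],
  rotation=[
    [0,0,0],
    [0,0,0],
    [0,0,0],
    [0,0,0],
    [0,0,0],
    [0,0,0],
    [0,0,0],
    [0,0,0],
  ],
)

```text
clock: 7.32
position: [0.5683, -0.2472, 0.0104]
tool_rot: [-3.141, -0.0, 1.33]
force: [-0.1, 0.2, -2.0]
grip_width: 0.0282
```

```bash
python3 - <<'E'
from h import *
s=grab_frame("side")
cv2.imwrite("pics/g2.png",crop(s,240,220,140,140,4))
E
python3 go.py
```

```text
now t=7.38 [ 0.5688 -0.2457  0.0104] [-3.1414e+00 -1.0000e-03  1.3316e+00] F [ 0.5  2.9 -0.8] w 0.0283 q7 0.56
```

View pics/g2.png

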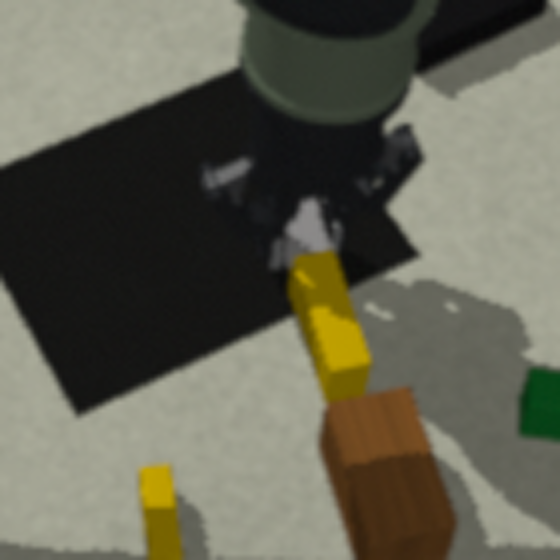

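The gauge is clear of the block, handle just ahead of its mouth (crop 330,330), and level.

```bash
python3 go.py _,_,.035,_ .56,-.19,_,_ _,_,_,.022
```

```text
now t=7.38 [ 0.5688 -0.2457  0.0104] [-3.1414e+00 -1.0000e-03  1.3316e+00] F [ 0.5  2.9 -0.8] w 0.0283 q7 0.56
turn [0. 0. 0.] rows 0.0 shift [ 0.     -0.     -0.0308] rows 0.4
turn [0. 0. 0.] rows 0.0 shift [ 0.0651 -0.0272  0.0001] rows 0.9
turn [-3.000e-04 -2.000e-04  4.169e-01] rows 7.0 shift [0. 0. 0.] rows 0.0
```

Emit:
move_arm(
  jaw=[255,255,255,255,255,255,255,255],
  dp=[
    [0,0,-0.01],
    [0,0,-0.01],
    [0,0,-0.011],
    [0.0163,-0.0068,0],
    [0.0163,-0.0068,0],
    [0.0163,-0.0068,0],
    [0.0162,-0.0068,0],
    [0,0,0],
  ],
  rotation=[
    [0,0,0],
    [0,0,0],
    [0,0,0],
    [0,0,0],
    [0,0,0],
    [0,0,0],
    [0,0,0],
    [0,0,0],
  ],
)

```text
clock: 8.38
position: [0.5594, -0.1906, 0.0352]
tool_rot: [-3.141, -0.0, 1.332]
force: [-0.6, 0.6, -1.3]
grip_width: 0.0282
```

Emit:
move_arm(
  jaw=[255,255,255,255,255,255,255,255,255,255],
  dp=[
    [0,0,0],
    [0,0,0],
    [0,0,0],
    [0,0,0],
    [0,0,0],
    [0,0,0],
    [0,0,0],
    [0,0,0],
    [0,0,0],
    [0,0,0],
  ],
  rotation=[
    [0,0,0.0417],
    [0,0,0.0417],
    [0,0,0.0417],
    [0,0,0.0417],
    [0,0,0.0417],
    [0,0,0.0417],
    [0,0,0.0417],
    [0,0,0.0417],
    [0,0,0.0417],
    [0,0,0.0417],
  ],
)

```text
clock: 9.62
position: [0.5595, -0.1927, 0.0354]
tool_rot: [3.141, -0.0, 0.016]
force: [0.7, -0.1, -2.1]
grip_width: 0.0281
```

Emit:
move_arm(
  jaw=[255,255,255,255,255,255],
  dp=[
    [0,0,0],
    [0,0,0.01],
    [0,0,0.01],
    [0,0,0.006],
    [0,0,0.004],
    [0,0,0],
  ],
  rotation=[
    [0,0,0],
    [0,0,0],
    [0,0,0],
    [0,0,0],
    [0,0,0],
    [0,0,0],
  ],
)

```text
clock: 10.38
position: [0.5593, -0.1923, 0.0111]
tool_rot: [3.142, 0.0, 0.02]
force: [-0.5, -0.4, -1.7]
grip_width: 0.0284
```

```bash
python3 - <<'E'
from h import *
s=grab_frame("side")
cv2.imwrite("pics/g3.png",crop(s,210,200,140,120,4))
E
python3 go.py
```

```text
now t=10.43 [ 0.5594 -0.1923  0.0113] [ 3.1415 -0.      0.0204] F [ 0.3  0.1 -2.3] w 0.0283 q7 -0.5
```

View pics/g3.png

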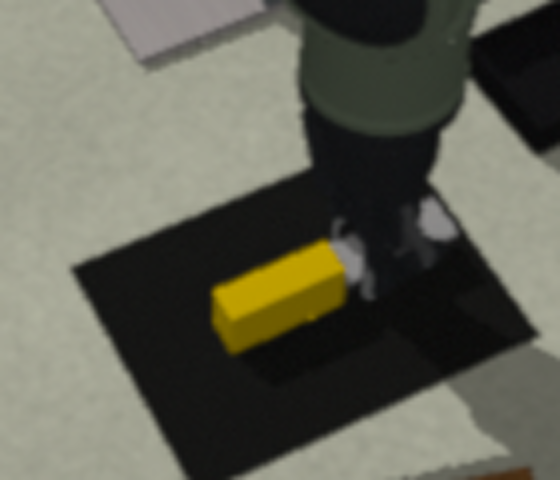

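The handle is level over the mat, near its middle (crop 280,300). I'll lower the last 1.7 mm and open.

Emit:
move_arm(
  jaw=[255,255,255],
  dp=[
    [0,0,0.0011],
    [0,0,0.0011],
    [0,0,0],
  ],
  rotation=[
    [0,0,0],
    [0,0,0],
    [0,0,0],
  ],
)

```text
clock: 10.8
position: [0.5598, -0.1922, 0.0099]
tool_rot: [3.142, -0.001, 0.02]
force: [0.7, 1.7, 5.9]
grip_width: 0.0283
```

Emit:
move_arm(
  jaw=[130,60,0,0,0,0,0,0,0,0],
  dp=[
    [0,0,0],
    [0,0,0],
    [0,0,0],
    [0,0,0],
    [0,0,-0.02],
    [0,0,-0.04],
    [0,0,-0.05],
    [0,0,-0.05],
    [0,0,-0.04],
    [0,0,0],
  ],
  rotation=[
    [0,0,0],
    [0,0,0],
    [0,0,0],
    [0,0,0],
    [0,0,0],
    [0,0,0],
    [0,0,0],
    [0,0,0],
    [0,0,0],
    [0,0,0],
  ],
)

```text
clock: 12.05
position: [0.5602, -0.1927, 0.1725]
tool_rot: [3.141, -0.004, 0.02]
force: [-1.6, 0.5, -0.8]
grip_width: 0.0853
```

Emit:
move_arm(
  jaw=[0,0,0,0],
  dp=[
    [-0.06,0,0],
    [-0.06,0,0],
    [-0.06,0,0],
    [0,0,0],
  ],
  rotation=[
    [0,0,0],
    [0,0,0],
    [0,0,0],
    [0,0,0],
  ],
)

```text
clock: 12.55
position: [0.4126, -0.1948, 0.1696]
tool_rot: [-3.14, 0.001, 0.018]
force: [0.6, -0.6, -0.9]
grip_width: 0.0854
```

```bash
python3 - <<'E'
from h import *
t=grab_frame("top");s=grab_frame("side");cv2.imwrite("pics/t4.png",t);cv2.imwrite("pics/s4.png",s)
cv2.imwrite("pics/g4.png",np.vstack([crop(t,290,190,130,50,6),crop(s,230,230,130,50,6)]))
E
python3 go.py
```

```text
now t=12.65 [ 0.4157 -0.1949  0.1697] [-3.1412e+00 -5.0000e-04  2.0300e-02] F [ 0.7 -0.1 -0.3] w 0.086 q7 -0.51
```

View pics/g4.png

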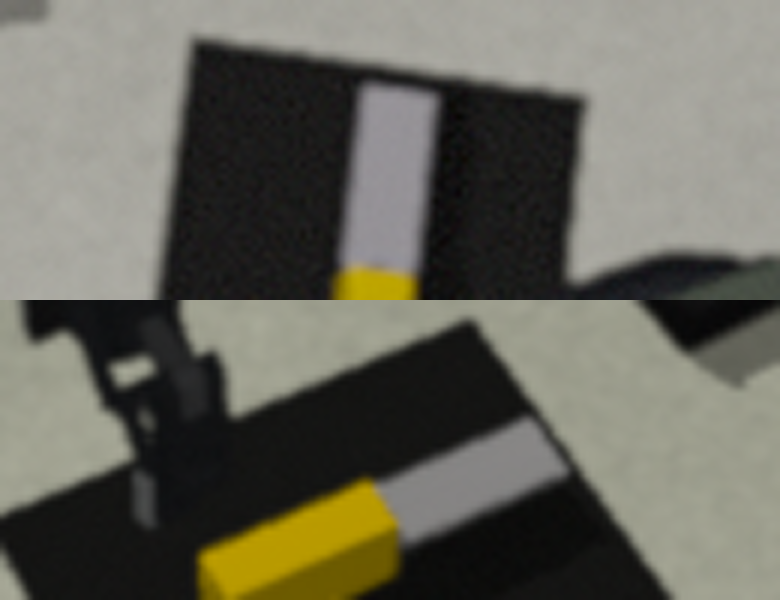

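Run:
```python
from fit import *
T,S="top","side"
t=lambda x,y:(290+x/6,190+y/6)
s=lambda x,y:(230+x/6,230+(y-300)/6)
# origin handle centre
ob=[(T,*t(360,80),.12,.015,.032),(T,*t(442,94),.12,-.015,.032),(T,*t(337,267),.04,.013,.043),(T,*t(418,275),.04,-.013,.043),
(S,*s(530,415),.12,.015,.032),(S,*s(570,469),.12,-.015,.032),(S,*s(372,478),.04,.013,.043),(S,*s(400,522),.04,-.013,.043),(S,*s(198,552),-.04,.013,.043)]
g,r=fit(ob,[.5,-.19,.02]);print(g,r)
```

```text
[ 0.49911548 -0.19178269  0.00329702] [[0.8, 0.8], [-1.4, 0.2], [2.4, -0.7], [-1.0, -0.5], [0.1, 0.3], [-0.4, -0.1], [-0.3, -0.2], [0.2, 0.2], [0.1, -0.1]]
```

```bash
python3 go.py .4845,-.1923,_,.022 _,_,.012,_
```

```text
now t=12.65 [ 0.4157 -0.1949  0.1697] [-3.1412e+00 -5.0000e-04  2.0300e-02] F [ 0.7 -0.1 -0.3] w 0.086 q7 -0.51
turn [-0.0001 -0.0002 -0.0005] rows 0.0 shift [ 0.086  -0.0013 -0.    ] rows 1.1
turn [0. 0. 0.] rows 0.0 shift [ 0.     -0.      0.1971] rows 2.5
```

Emit:
move_arm(
  jaw=[0,0,0,0,0,0,0,0,0],
  dp=[
    [0.043,-0.0013,0],
    [0.043,0,0],
    [0,0,0.04],
    [0,0,0.045],
    [0,0,0.045],
    [0,0,0.035],
    [0,0,0.02],
    [0,0,0.012],
    [0,0,0],
  ],
  rotation=[
    [0,0,-0.0005],
    [0,0,0],
    [0,0,0],
    [0,0,0],
    [0,0,0],
    [0,0,0],
    [0,0,0],
    [0,0,0],
    [0,0,0],
  ],
)

```text
clock: 13.78
position: [0.4844, -0.1927, 0.0119]
tool_rot: [3.142, 0.0, 0.022]
force: [0.8, -0.4, 0.6]
grip_width: 0.0851
```

Emit:
move_arm(
  jaw=[100,200,255,255,255,255,255,255],
  dp=[
    [0,0,0],
    [0,0,0],
    [0,0,0],
    [0,0,0],
    [0,0,0],
    [0,0,0],
    [0,0,0],
    [0,0,0],
  ],
  rotation=[
    [0,0,0],
    [0,0,0],
    [0,0,0],
    [0,0,0],
    [0,0,0],
    [0,0,0],
    [0,0,0],
    [0,0,0],
  ],
  squeeze=60,
)

```text
clock: 14.78
position: [0.4845, -0.1928, 0.0124]
tool_rot: [3.142, -0.001, 0.022]
force: [-0.8, 0.8, 9.0]
grip_width: 0.0254
```

```bash
python3 go.py
```

```text
now t=14.78 [ 0.4845 -0.1928  0.0124] [ 3.1415e+00 -8.0000e-04  2.1700e-02] F [-0.8  0.8  9. ] w 0.0254 q7 -0.36
```

```bash
python3 go.py _,_,.07,_ .4427,.085,.07,_ _,_,.0219,_
```

```text
now t=14.78 [ 0.4845 -0.1928  0.0124] [ 3.1415e+00 -8.0000e-04  2.1700e-02] F [-0.8  0.8  9. ] w 0.0254 q7 -0.36
turn [0. 0. 0.] rows 0.0 shift [ 0.0001  0.     -0.072 ] rows 0.9
turn [0. 0. 0.] rows 0.0 shift [-4.470e-02 -3.482e-01 -1.000e-04] rows 4.5
turn [0. 0. 0.] rows 0.0 shift [-0.     -0.      0.0601] rows 0.8
```

Emit:
move_arm(
  jaw=[255,255,255,255,255,255,255,255,255,255],
  dp=[
    [0,0,-0.018],
    [0,0,-0.027],
    [0,0,-0.027],
    [-0.0064,-0.0498,0],
    [-0.0064,-0.0498,0],
    [-0.0064,-0.0498,0],
    [-0.0064,-0.0498,0],
    [-0.0064,-0.0498,0],
    [-0.0064,-0.0496,0],
    [-0.0063,-0.0496,0],
  ],
  rotation=[
    [0,0,0],
    [0,0,0],
    [0,0,0],
    [0,0,0],
    [0,0,0],
    [0,0,0],
    [0,0,0],
    [0,0,0],
    [0,0,0],
    [0,0,0],
  ],
)

```text
clock: 16.02
position: [0.4421, 0.0865, 0.0703]
tool_rot: [-3.141, -0.0, 0.022]
force: [1.9, 0.1, -2.1]
grip_width: 0.0252
```

Emit:
move_arm(
  jaw=[255,255,255,255,255],
  dp=[
    [0,0,0],
    [0,0,0.025],
    [0,0,0.02],
    [0,0,0.0151],
    [0,0,0],
  ],
  rotation=[
    [0,0,0],
    [0,0,0],
    [0,0,0],
    [0,0,0],
    [0,0,0],
  ],
)

```text
clock: 16.65
position: [0.4423, 0.0845, 0.0213]
tool_rot: [3.141, 0.001, 0.021]
force: [-0.8, 0.1, -0.5]
grip_width: 0.025
```

```bash
python3 go.py .4427,.085,.0214,.022
python3 - <<'E'
from h import *
t=grab_frame("top");s=grab_frame("side")
cv2.imwrite("pics/g5.png",np.vstack([crop(t,175,140,133,50,6),crop(s,205,120,133,50,6)]))
cv2.imwrite("pics/g5.png",np.hstack([crop(t,175,140,100,100,4),crop(s,215,120,100,100,4)]))
E
```

```text
now t=16.65 [0.4423 0.0845 0.0213] [3.1414e+00 6.0000e-04 2.1100e-02] F [-0.8  0.1 -0.5] w 0.025 q7 -0.79
turn [ 0.0001  0.0002 -0.0003] rows 0.0 shift [ 0.0006 -0.0006 -0.0001] rows 0.0
```

View pics/g5.png

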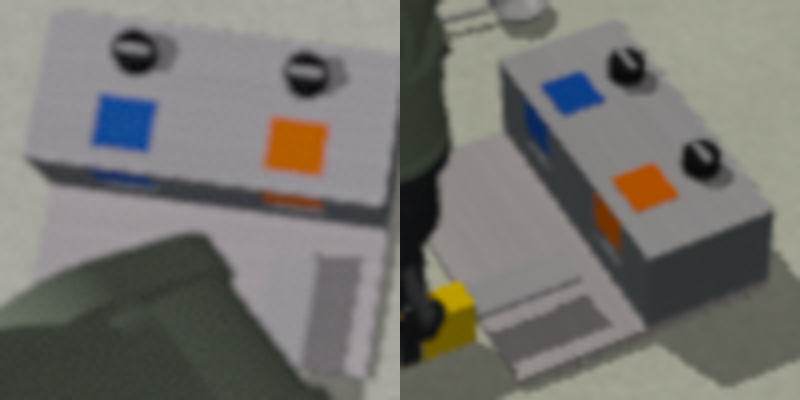

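Run:
```python
from h import *
o=np.array([.60653,.14355]);a=.022;R=np.array([[np.cos(a),np.sin(a)],[-np.sin(a),np.cos(a)]])
def L(n,u,v,z):return np.round(R@(px2w(n,u,v,z)[:2]-o),4)
print("orange top patch",L("top",175+297/4,140+147/4,.082),L("side",215+245/4,120+188/4,.082))
print("blue top patch",L("top",175+124/4,140+123/4,.082),L("side",215+173/4,120+93/4,.082))
# predicted blade corners in crops, TCP pose
for n,(x0,y0,dx) in (("top",(175,140,0)),("side",(215,120,400))):
    for lx,ly in ((.135,.015),(.135,-.015),(.055,.015),(.055,-.015)):
        p=np.array([.4423,.0845])+R.T@[lx,ly]
        u,v=w2px(n,[*p,.041]);print(n,lx,ly,np.round([(u-x0)*4+dx,(v-y0)*4]))
cv2.imwrite("pics/g6.png",np.hstack([cv2.convertScaleAbs(crop(cv2.imread("pics/g5.png"),230,200,133,200,3),alpha=1.6,beta=-80),cv2.convertScaleAbs(crop(cv2.imread("pics/g5.png"),460,220,133,200,3),alpha=1.6,beta=-80)]))
```

```text
orange top patch [ 0.0296 -0.0529] [ 0.0299 -0.052 ]
blue top patch [0.0305 0.0577] [0.0312 0.0585]
top 0.135 0.015 [270. 251.]
top 0.135 -0.015 [316. 257.]
top 0.055 0.015 [250. 372.]
top 0.055 -0.015 [297. 379.]
side 0.135 0.015 [562. 247.]
side 0.135 -0.015 [581. 275.]
side 0.055 0.015 [460. 287.]
side 0.055 -0.015 [479. 315.]Traceback (most recent call last):
  File "<stdin>", line 11, in <module>
    return _nx.concatenate(arrs, 1, dtype=dtype, casting=casting)
           ~~~~~~~~~~~~~~~^^^^^^^^^^^^^^^^^^^^^^^^^^^^^^^^^^^^^^^
ValueError: all the input array dimensions except for the concatenation axis must match exactly, but along dimension 0, the array at index 0 has size 600 and the array at index 1 has size 540
```

Patch centres from both cameras put the gaps at +58 and −52.5 mm, 2.5–3 mm further left than my face fit gave. I'll shift 3 mm left, then feel in with the blade.

Emit:
move_arm(
  jaw=[255,255,255,255,255,255,255,255],
  dp=[
    [0,-0.004,0],
    [0.0075,0,0],
    [0.0075,0,0],
    [0.0075,0,0],
    [0.0075,0,0],
    [0.0075,0,0],
    [0.0075,0,0],
    [0,0,0],
  ],
  rotation=[
    [0,0,0],
    [0,0,0],
    [0,0,0],
    [0,0,0],
    [0,0,0],
    [0,0,0],
    [0,0,0],
    [0,0,0],
  ],
)

```text
clock: 17.75
position: [0.4787, 0.089, 0.0214]
tool_rot: [3.141, -0.0, 0.022]
force: [-0.1, -0.2, -1.9]
grip_width: 0.0253
```

Emit:
move_arm(
  jaw=[255,255,255,255],
  dp=[
    [0.005,0,0],
    [0.005,0,0],
    [0.005,0,0],
    [0,0,0],
  ],
  rotation=[
    [0,0,0],
    [0,0,0],
    [0,0,0],
    [0,0,0],
  ],
)

```text
clock: 18.25
position: [0.4905, 0.0893, 0.0214]
tool_rot: [3.141, -0.0, 0.022]
force: [-0.1, 0.4, -1.2]
grip_width: 0.025
```

Emit:
move_arm(
  jaw=[255,255,255,255],
  dp=[
    [0.003,0,0],
    [0.003,0,0],
    [0.003,0,0],
    [0,0,0],
  ],
  rotation=[
    [0,0,0],
    [0,0,0],
    [0,0,0],
    [0,0,0],
  ],
)

```text
clock: 18.75
position: [0.497, 0.0894, 0.0213]
tool_rot: [-3.142, 0.001, 0.022]
force: [-4.4, 0.9, -1.3]
grip_width: 0.0253
```

Emit:
move_arm(
  jaw=[255,255,255],
  dp=[
    [0.002,0,0],
    [0.002,0,0],
    [0,0,0],
  ],
  rotation=[
    [0,0,0],
    [0,0,0],
    [0,0,0],
  ],
)

```text
clock: 19.12
position: [0.4991, 0.0895, 0.0211]
tool_rot: [-3.141, 0.003, 0.022]
force: [-10.6, -0.3, 1.0]
grip_width: 0.0251
```

The right gap is wrong: the force rises about 3 N/mm from roughly 22 mm in (10.6 N now), which is the steel jaw. I'll back out level and shift 110 mm left.

Emit:
move_arm(
  jaw=[255,255,255,255,255,255,255],
  dp=[
    [-0.006,0,0],
    [-0.012,0,0],
    [-0.014,0,0],
    [-0.014,0,0],
    [-0.014,0,0],
    [-0.006,0,0],
    [0,0,0],
  ],
  rotation=[
    [0,0,0],
    [0,0,0],
    [0,0,0],
    [0,0,0],
    [0,0,0],
    [0,0,0],
    [0,0,0],
  ],
)

```text
clock: 20.0
position: [0.4478, 0.0885, 0.0215]
tool_rot: [-3.141, -0.0, 0.022]
force: [0.8, -0.6, -2.0]
grip_width: 0.0249
```

Emit:
move_arm(
  jaw=[255,255,255,255,255,255,255],
  dp=[
    [0,-0.0225,0],
    [0,-0.03,0],
    [0,-0.03,0],
    [0,-0.03,0],
    [0,-0.025,0],
    [0,0,0],
    [0,0,0],
  ],
  rotation=[
    [0,0,0],
    [0,0,0],
    [0,0,0],
    [0,0,0],
    [0,0,0],
    [0,0,0],
    [0,0,0],
  ],
)

```text
clock: 20.88
position: [0.4457, 0.1979, 0.0215]
tool_rot: [3.141, -0.0, 0.022]
force: [-0.2, -1.0, -1.9]
grip_width: 0.0253
```

```bash
python3 go.py _,_,.0214,.022
python3 - <<'E'
from h import *
a=.022;s=bot.observe();d=np.array(s["position"])[:2]-[.60653,.14355]
print("local x,y of TCP",np.cos(a)*d[0]+np.sin(a)*d[1],-np.sin(a)*d[0]+np.cos(a)*d[1])
t=grab_frame("top");v=grab_frame("side")
cv2.imwrite("pics/g6.png",np.hstack([crop(t,175,140,65,65,6),crop(v,205,120,65,65,6)]))
E
```

```text
now t=20.88 [0.4457 0.1979 0.0215] [ 3.1412e+00 -3.0000e-04  2.1600e-02] F [-0.2 -1.  -1.9] w 0.0253 q7 -1.07
turn [ 0.0001 -0.0001 -0.0001] rows 0.0 shift [ 0.     -0.      0.0001] rows 0.0
local x,y of TCP -0.15960740729190828 0.05784619176751816
```

View pics/g6.png

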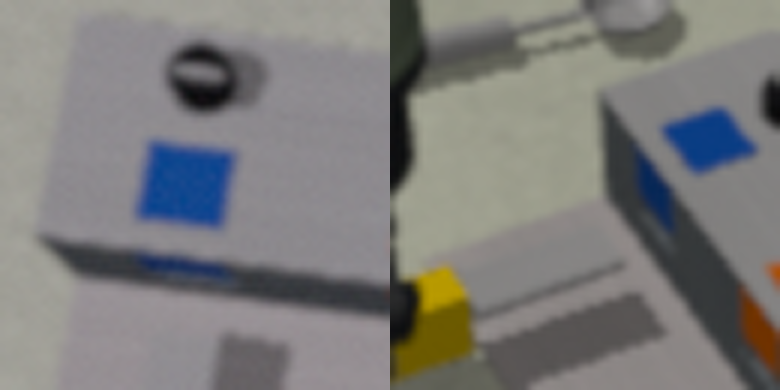

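The blade (crop 470–625, 265–310) is lined up with the blue gap. I'll slide it in.

Emit:
move_arm(
  jaw=[255,255,255,255,255,255,255,255,255],
  dp=[
    [0.007,0,0],
    [0.007,0,0],
    [0.007,0,0],
    [0.007,0,0],
    [0.007,0,0],
    [0.007,0,0],
    [0.006,0,0],
    [0.005,0,0],
    [0,0,0],
  ],
  rotation=[
    [0,0,0],
    [0,0,0],
    [0,0,0],
    [0,0,0],
    [0,0,0],
    [0,0,0],
    [0,0,0],
    [0,0,0],
    [0,0,0],
  ],
)

```text
clock: 22.1
position: [0.4881, 0.1993, 0.0214]
tool_rot: [3.142, -0.0, 0.022]
force: [-0.1, -1.2, -2.5]
grip_width: 0.0255
```

Emit:
move_arm(
  jaw=[255,255,255,255,255],
  dp=[
    [0.0025,0,0],
    [0.0025,0,0],
    [0.0025,0,0],
    [0.0025,0,0],
    [0,0,0],
  ],
  rotation=[
    [0,0,0],
    [0,0,0],
    [0,0,0],
    [0,0,0],
    [0,0,0],
  ],
)

```text
clock: 22.72
position: [0.496, 0.1995, 0.0215]
tool_rot: [3.142, -0.0, 0.022]
force: [0.3, -0.5, -2.5]
grip_width: 0.0252
```

Emit:
move_arm(
  jaw=[255,255,255,255,255],
  dp=[
    [0.003,0,0],
    [0.003,0,0],
    [0.003,0,0],
    [0.003,0,0],
    [0,0,0],
  ],
  rotation=[
    [0,0,0],
    [0,0,0],
    [0,0,0],
    [0,0,0],
    [0,0,0],
  ],
)

```text
clock: 23.35
position: [0.5056, 0.1996, 0.0215]
tool_rot: [3.142, -0.0, 0.022]
force: [-0.5, -0.3, -1.3]
grip_width: 0.0254
```

Emit:
move_arm(
  jaw=[255,255,255,255,255,255],
  dp=[
    [0.004,0,0],
    [0.004,0,0],
    [0.004,0,0],
    [0.004,0,0],
    [0.004,0,0],
    [0,0,0],
  ],
  rotation=[
    [0,0,0],
    [0,0,0],
    [0,0,0],
    [0,0,0],
    [0,0,0],
    [0,0,0],
  ],
)

```text
clock: 24.1
position: [0.5212, 0.2, 0.0212]
tool_rot: [3.141, 0.001, 0.022]
force: [-3.1, 0.2, -5.2]
grip_width: 0.0256
```

Emit:
move_arm(
  jaw=[255,255,255,255,255,255],
  dp=[
    [0.004,0,0],
    [0.004,0,0],
    [0.004,0,0],
    [0.004,0,0],
    [0.004,0,0],
    [0,0,0],
  ],
  rotation=[
    [0,0,0],
    [0,0,0],
    [0,0,0],
    [0,0,0],
    [0,0,0],
    [0,0,0],
  ],
)

```text
clock: 24.85
position: [0.538, 0.2003, 0.0215]
tool_rot: [3.141, -0.001, 0.022]
force: [2.0, -0.5, -5.1]
grip_width: 0.0253
```

Emit:
move_arm(
  jaw=[255,255,255,255,255],
  dp=[
    [0.004,0,0],
    [0.004,0,0],
    [0.003,0,0.001],
    [0,0,0.0008],
    [0,0,0],
  ],
  rotation=[
    [0,0,0],
    [0,0,0],
    [0,0,0],
    [0,0,0],
    [0,0,0],
  ],
)

```text
clock: 25.48
position: [0.5466, 0.2006, 0.0201]
tool_rot: [3.142, -0.001, 0.022]
force: [1.9, 0.3, -4.9]
grip_width: 0.0255
```

Emit:
move_arm(
  jaw=[255,255,255],
  dp=[
    [0.002,0,0],
    [0.002,0,0],
    [0,0,0],
  ],
  rotation=[
    [0,0,0],
    [0,0,0],
    [0,0,0],
  ],
)

```text
clock: 25.85
position: [0.5495, 0.2006, 0.02]
tool_rot: [3.142, 0.0, 0.022]
force: [-1.1, 0.1, -5.6]
grip_width: 0.0252
```

Emit:
move_arm(
  jaw=[255,255,255],
  dp=[
    [0.0015,0,0.0005],
    [0.001,0,0.0005],
    [0,0,0],
  ],
  rotation=[
    [0,0,0],
    [0,0,0],
    [0,0,0],
  ],
)

```text
clock: 26.22
position: [0.551, 0.2007, 0.0195]
tool_rot: [-3.141, 0.001, 0.022]
force: [-9.5, -0.3, 6.3]
grip_width: 0.0254
```

The shoulder is home (9.5 N against the face) and the handle is on the ledge. I'll release and rise.

Emit:
move_arm(
  jaw=[130,60,0,0,0,0,0,0,0,0],
  dp=[
    [0,0,0],
    [0,0,0],
    [0,0,0],
    [0,0,0],
    [0,0,-0.02],
    [0,0,-0.04],
    [0,0,-0.05],
    [0,0,-0.05],
    [0,0,-0.05],
    [-0.05,0,0],
  ],
  rotation=[
    [0,0,0],
    [0,0,0],
    [0,0,0],
    [0,0,0],
    [0,0,0],
    [0,0,0],
    [0,0,0],
    [0,0,0],
    [0,0,0],
    [0,0,0],
  ],
)

```text
clock: 27.48
position: [0.5135, 0.1993, 0.1905]
tool_rot: [-3.14, -0.005, 0.021]
force: [-1.5, 0.5, -1.3]
grip_width: 0.0853
```

Emit:
move_arm(
  jaw=[0,0,0,0,0,0,0],
  dp=[
    [-0.02,0.07,0],
    [-0.02,0.07,0],
    [0,0.07,0],
    [0,0.07,0],
    [0,0.07,0],
    [0,0.07,0],
    [0,0,0],
  ],
  rotation=[
    [0,0,0],
    [0,0,0],
    [0,0,0],
    [0,0,0],
    [0,0,0],
    [0,0,0],
    [0,0,0],
  ],
)

```text
clock: 28.35
position: [0.4859, -0.1417, 0.1886]
tool_rot: [3.14, -0.002, 0.014]
force: [-0.4, -0.2, 0.2]
grip_width: 0.0858
```

```bash
python3 go.py
python3 - <<'E'
from h import *
t=grab_frame("top");v=grab_frame("side")
cv2.imwrite("pics/g7.png",np.hstack([crop(t,90,130,200,150,2),crop(v,140,90,200,150,2)]))
cv2.imwrite("pics/g7.png",np.hstack([crop(t,170,140,100,100,4),crop(v,205,110,100,100,4)]))
def d(n,b,m):
    a=cv2.imread(f"pics/{n}0.png");
    return [(int(x),int(y)) for x,y in m],[round(float(np.abs(a[y-12:y+12,x-12:x+12].astype(int)-b[y-12:y+12,x-12:x+12]).mean()),1) for x,y in m]
print(d("top",t,[(112,244),(148,153),(133,190),(333,150)]),d("side",v,[(165,135),(245,122),(352,216)]))
E
```

```text
now t=28.35 [ 0.4859 -0.1417  0.1886] [ 3.1403e+00 -1.6000e-03  1.4400e-02] F [-0.4 -0.2  0.2] w 0.0858 q7 -0.72
([(112, 244), (148, 153), (133, 190), (333, 150)], [15.7, 16.1, 15.9, 5.4]) ([(165, 135), (245, 122), (352, 216)], [4.5, 105.3, 1.3])
```

View pics/g7.png

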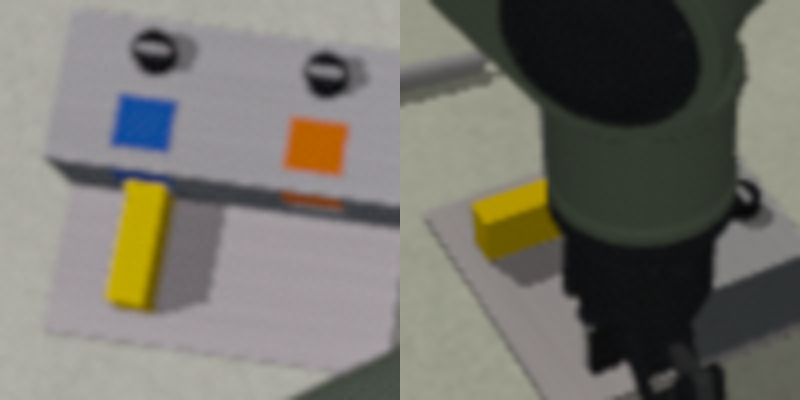

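Run:
```python
from h import *
from workcell import workorder
a=cv2.imread("pics/top0.png");t=grab_frame("top")
for n,x,y in (("cup",112,244),("spoon",140,175),("tray",333,150)):
    T=a[y-28:y+28,x-24:x+24];S=t[y-40:y+40,x-36:x+36]
    _,m,_,l=cv2.minMaxLoc(cv2.matchTemplate(S,T,cv2.TM_CCOEFF_NORMED));print(n,round(m,3),l[0]-12,l[1]-12)
print(workorder.job_done())
```

```text
cup 0.856 0 0
spoon 0.998 0 0
tray 0.967 0 0
the job is handed in; nothing more can be done
None
```

I pulled the gauge out of its block by the blade, laid it flat on the mat and let go, then took it by the yellow handle. It now sits fully home in the left (blue) gap. I handed the job in at about 28 s of the 67 s allowed, and no verdict is reported.

- **Finding the gap:** in the right (orange) gap the blade hit the springy jaw about 22 mm in. The force rose at roughly 3 N/mm to 10.6 N, so I backed out. In the left gap it slid the whole way with no more than about 3 N of drag. The shoulder then met the mill's face at about 9.5 N and I released it.
- **Final picture:** the top view shows the handle on the ledge against the face under the blue mark, with the gripper well away. The side view was partly hidden by the arm, so it did not confirm the seating.
- **Loose things:** image matching shows no pixel shift for the cup, tray or spoon. The cup's match score was lower (0.86), which I put down to a change of shadow.
- **Disagreement:** my first mill fit put the gaps 2.5–3 mm further right than the coloured patches did. I went by the patches, and the blade entered both gaps without side contact.

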